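# Unlock the mill's grinding bowl and hold it, ball centred, over the beaker

### The arm

A 6-joint arm with a two-finger parallel gripper is mounted at the origin on a cart in front of the work surface, level with it; the furniture and walls round the work are solid. World frame = base frame: x ahead of the robot, y to its left, z up, the work surface at z = 0. Lengths are in mm, angles in rad, forces in N, time in s.
With the tool pointing down it reaches from about 275 to 1000 mm from the base axis. Payload 8.4 kg.
Tool frame: the origin (TCP) lies at the very end of the fingers, on their centre line; the grasp point (between the pads) lies 19 mm behind it (r.pinch_z is the distance from the TCP to the grasp point, in mm); z points along the fingers, y is the line along which they close (so a half turn about z gives the same grasp; the last joint's range is limited). The gripper opens to 85 mm and grips with 20 to 120 N. Pads are 22 mm wide; open, the fingers measure 114 mm over their backs; the gripper's body (76 mm by 85 mm) begins 54 mm behind the grasp point. The pads swing forward as they close: fully open they stand 13 mm farther back than shut.
Start: joints at [1.249, 0.353, 1.633, -0, 1.155, -0.002], TCP at [196.484, 593.314, 231.281] pointing down, gripper open.
Joint ranges: [-2.63, 2.63], [-0.92, 2.1], [0.06, 2.66], [-1.3, 4.44], [0, 2.69], [-3.02, 3.02]. Speed limits (rad/s): [2.22, 2.22, 2.79, 3.14, 3.14, 3.14].

### API

Orientations are given as [roll, pitch, yaw] about the fixed x, y, z axes, in that order (R = Rz(yaw) Ry(pitch) Rx(roll)).
In Python, from rig import r gives the robot as it stands.
- The arm moves only by the tool carry_out, never from a script. Its argument "series" is a list of rows, each a list of 7 numbers: the turn, a rotation vector about the tool's x, y, z as a fraction of full scale, then the shift along the tool's x, y, z as a fraction of full scale, then the gripper command: -1 is fully open, 1 is shut, values between are in proportion. A call has 1 to 8 rows; each row is the pose to reach, as a shift and turn from the pose commanded when the call began, along the tool's axes at that moment, turning the shorter way round; what a row does not reach only later rows make up. Full scale, the value 1, is 0.25 m for a shift and pi rad for a turn. A row lasts 1/8 s, in which the tool goes at most 62.5 mm and 10.7 degrees, less where a joint would pass 70% of its speed; a pose out of reach is approached as far as the arm can. A call with a number of a shift or a turn outside -1 to 1 is refused whole. A call with a gripper value outside its range is refused whole. The fingers move at their own pace and stop on an object; "force" is the grip in N (left out, the last holds). Time passes only in rows, so rows that repeat a pose let the fingers close. It gives the time, the measured TCP pose, the force, the opening and the grip force at its end, in the units of the state.
- r.sense(): the state, without advancing time (a new reading comes with each control period).
- r.grab_frame(name): name is "side" or "top"; returns the picture (420x560x3 uint8, red, green, blue); there is no depth.
- r.get_calibration(name): a dict with "K" (3x3 intrinsics, pixels), "distortion" ([k1, k2, p1, p2, k3] as OpenCV has them; the pictures are not rectified), "pose" (4x4, takes a point from camera to world coordinates). Camera axes: x right, y up, looking along -z (the intrinsics and any distortion apply to the point x, -y, -z); pixel columns grow to the right and rows downward; lengths in mm; the calibration is good to about 2 mm. A picture is of the moment at which its call begins. get_calibration takes no time and is no camera call.
- r.sign_off(): hands the job in; it is judged then, once.
Trained networks look in the newest picture that a camera, given by its name, has taken for a name from the list of things; names that differ only in an ending like _2 or _b are one class to them, and where a whole thing is asked for, a point or a joint stands for the part that bears it (a point fixed in the world has none). Each returns a list of dicts, best first, with "score" (0 to 1); they miss things now and then, are a little off and sometimes report something else, mostly with a low value. They report only what shows in the picture. A call takes as long as a camera call. They do not tell look-alikes from the thing itself.
- r.silhouettes(camera, label): "region" (420x560 bool, what is visible of it) and "position" ([row, column] in pixels, amid what is visible of it).
The state is a dict: "clock": time; "qpos": joint angles; "qvel": joint speeds; "joint_efforts": joint torques, N m; "eef_pos": TCP position; "tcp_rot": TCP orientation; "contact_force": force on the tool from outside, world axes, zero at the start; "wrist_torque": the same for the moment, N m; "opening": opening from 0.0 (shut) to 1.0 (fully open); "grasp_force": force on a finger pad.
Only numpy, scipy, OpenCV 4.12 (cv2) and the standard library are available. Lean on these libraries where they do the work, as an engineer would, in place of code of your own. Each camera call takes 0.05 s, during which the arm holds its last target. There are 200 camera calls.

### The job

The micro mill has stopped: turn its grinding bowl anticlockwise (seen from above), about a quarter turn, until you feel the bayonet's release stop, without forcing it, and lift the bowl out. Keep the bowl level and the loose steel ball lying in the middle of its dish all the way. Carry it to the wide clear plastic beaker without knocking anything about, and finish still holding the bowl there, level and still, over the middle of the beaker with its underside a few centimetres above the rim, ready to be rinsed out.

Things in the scene. Friction and masses are not known exactly. Their poses are not given: they have to be found in the camera images.
- bowl_center (a point): the small steel grinding bowl, 50 mm in diameter, 51 mm tall, 0.28 to 0.46 kg; this point is on its axis, 39 mm above its underside, half-way up its two flat black ribbed grip blocks. These stand at +y and -y of the bowl: 56 mm over their outer faces, 28 mm wide, 24 mm tall (27 to 51 mm above the underside). z is the bowl's axis, up; x points to one of its two lugs.
- bowl_lug (a point): outer end of one of the bowl's two bayonet lugs, 26 mm from the axis at the bowl's +x (the other at -x), marked by red dots on the bowl's rim above them. The lugs are 12 mm wide, 5 mm thick, at the foot of a 38 mm spigot, 14 mm long, under the bowl; they start out under the lips of the mill's socket.
- dish_center (a point): where the ball's centre is when the ball rests in the middle of the bowl's white dish: on the bowl's axis, 44 mm above its underside. The dish is a shallow cone, 7 degrees steep out to 12 mm from the axis, about 30 degrees beyond, with an upright rim of 20 mm inner radius, so the ball strays when the bowl is tilted or jerked.
- ball_center (a point): centre of the loose dark steel ball, 16 mm in diameter, 17 g, lying free in the bowl's dish; it rolls easily.
- mount: dark round bayonet socket, 72 mm in diameter, on the mill's platform, holding the bowl. Origin on its axis, where the underside of the locked bowl is (66 mm above the worktop); its top is 10.5 mm higher. z up, x towards one of its two opposite entry gaps. The bowl starts locked, its x turned 1.25 to 1.57 rad clockwise from the mount's x. Sideways play about 2 mm.
- entry_gap (a point): middle of one of the two gaps in the socket's lip, at the mount's +x (the other at -x), both marked by red dots on its rim. The lugs pass up through the gaps only when the bowl's x is within about 0.12 rad of the mount's x. Once there, the spring lifts the loose bowl by up to 4 mm.
- release_stop (a point): rigid stop inside the socket, just anticlockwise of the gap: the bowl, turned anticlockwise, comes up against it when its x has passed the mount's x by about 0.04 rad (0 to 0.1 with the play), and may then be lifted straight out. Until then a spring plate pushes the bowl up against the lips with about 8 N, so turning takes about 0.1 to 0.3 N m.
- mill: the white bench mill that carries the mount, fixed: 170 mm (x) by 150 mm (y), housing 52 mm tall with a sloping control panel at the front (-x); origin under its middle on the worktop. The mount's axis is 25 mm behind (+x of) the origin; the mount's x points 45 degrees anticlockwise of the mill's x.
- beaker: the wide clear plastic beaker, 115 mm across the rim, 101 mm tall, empty and light (60 g), standing left or right of the mill; origin under the centre of its bottom.
- wash_bottle: bystander: squeeze bottle with a bent jet, 75x105x230 mm, standing on the other side of the mill; origin under its middle.
- bottle_sq_a: bystander: square white bottle, 69x69x116 mm, behind the mill; origin under its centre.
- bottle_sq_b: bystander: square white bottle, 69x69x116 mm, behind and to the right of the mill; origin under its centre.
- beaker_clear: bystander: small glass beaker, 49x55x54 mm, at the back on the right; origin under its centre.
- hair_clip: bystander: pink hair clip, 43x82x36 mm, at the back on the right.
- forceps: bystander: steel forceps, 124 mm long, lying at the back on the left.
- pen: bystander: blue and white pen, 142 mm long, lying on the left.
Mind the look-alikes: they are no part of the job. What is shaped like the part that bears bowl_center but pink is not meant.

How it is judged (in metres and radians):
On the way, in this order (a step that is already met when the one before it is completed fails the run):
1. the bowl, still seated in the mount, has been turned anticlockwise to its release position (within 0.12 rad of the mount's x axis), the ball in the middle of the dish (angle between the x axis of bowl_center and the x axis of mount, either way round below 0.12 rad and z of bowl_center in the frame of mount below 0.047 m and horizontal distance between ball_center and dish_center below 0.006 m), for 0.1 s.
2. the bowl has been lifted out, level, in the gripper, at least 25 mm clear of its seat, with the ball in the middle of the dish (z of bowl_center in the frame of mount above 0.064 m and angle between bowl_center's own z axis and vertical below 0.12 rad and horizontal distance between ball_center and dish_center below 0.007 m and contact force between the fingers and bowl above 2 N), for 0.1 s.
At the end, for the whole second after the job is handed in: the bowl is held by the fingers alone, at rest, level within 0.08 rad, its axis within 30 mm of the beaker's centre, its underside 10 to 100 mm above the beaker's rim, touching neither beaker nor mill; the ball lies within 5 mm of the middle of the dish; the beaker stands upright (contact force between the fingers and bowl above 2 N and horizontal distance between bowl_center and beaker below 0.03 m and z of bowl_center in the frame of beaker between 0.15 and 0.24 m and angle between bowl_center's own z axis and vertical below 0.08 rad and horizontal distance between ball_center and dish_center below 0.005 m and distance between ball_center and dish_center below 0.007 m and contact force between bowl and beaker below 0.05 N and contact force between bowl and mill below 0.05 N and linear speed of bowl below 0.02 m/s and angular speed of bowl below 0.1 rad/s and angle between beaker's own z axis and vertical below 0.05 rad); the arm keeps its last pose, push and grip.
It fails at once if the ball strayed more than 9 mm from the middle of the dish (horizontal distance between ball_center and dish_center above 0.009 m).
It fails at once if the bowl was tilted by more than 0.2 rad (angle between bowl_center's own z axis and vertical above 0.2 rad).
It fails at once if the bowl was forced against the mount (more than 150 N, about 3 N m against the stop) (contact force between bowl and mill above 150 N).
It fails at once if the beaker was knocked (moved more than 15 mm) (distance of beaker from where it was at the start of the episode above 0.015 m).
It fails at once if a bystander was knocked about (moved more than 20 mm) (distance of any of wash_bottle, bottle_sq_a, bottle_sq_b, beaker_clear, hair_clip, forceps, pen from where it was at the start of the episode above 0.02 m).
It also fails if it takes over 64 s, if anything falls off the work surface, if the arm or the gripper's body presses on something with over 40 N, if the wrist force passes 120 N, or if a joint passes its speed limit or range.

## Working session

There is one attempt and no reset: what is moved stays moved. The work goes in short steps, Python scripts to look and compute and a tool call to move; the robot and the scene stay as the last step left them, time stands still between calls to the robot, and variables do not carry over. Pictures are saved under pics/ and viewed, at most 10 in all, crops included, and the job is handed in when it is done.

Besides the shell and the picture viewer there is one more tool, called after "Call:" in YAML: its name, and indented under it one key for each argument. carry_out: Moves the arm, as the interface text tells. Its arguments: {"type":"object","properties":{"series":{"type":"array"},"force":{"type":"number"}},"required":["series"]}

```bash
mkdir -p pics; cat > h.py <<'E'
import numpy as np, cv2
from rig import r
def snap(n):
    im=r.grab_frame(n); return np.asarray(im)
def save(im,name): cv2.imwrite('pics/'+name,cv2.cvtColor(im,cv2.COLOR_RGB2BGR))
def ray(cam,row,col):
    c=r.get_calibration(cam); T=np.array(c['pose']); 
    p=cv2.undistortPoints(np.array([[[col,row]]],float),np.array(c['K']),np.array(c['distortion']))[0,0]
    d=T[:3,:3]@np.array([p[0],-p[1],-1.]); return T[:3,3],d/np.linalg.norm(d)
def at_z(cam,row,col,z):
    o,d=ray(cam,row,col); return o+d*(z-o[2])/d[2]
def proj(cam,P):
    c=r.get_calibration(cam); T=np.array(c['pose']); q=(np.atleast_2d(P)-T[:3,3])@T[:3,:3]
    q=q*[1,-1,-1]
    return cv2.projectPoints(q,np.zeros(3),np.zeros(3),np.array(c['K']),np.array(c['distortion']))[0][:,0]
E
python3 - <<'E'
from h import *
for c in('side','top'):
    im=snap(c); save(im,c+'0.png'); print(c,np.round(r.get_calibration(c)['pose'],2).tolist(), r.get_calibration(c)['K'])
    for l in('bowl_center','mount','mill','beaker','ball_center','wash_bottle'):
        for s in r.silhouettes(c,l)[:4]:
            ys,xs=np.where(s['region']); print(l,round(s['score'],2),np.round(s['position'],1),s['region'].sum(),(ys.min(),ys.max(),xs.min(),xs.max()))
print(r.sense())
E
```

```text
side [[1.0, -0.04, 0.05, 613.29], [0.06, 0.67, -0.74, -881.91], [-0.0, 0.74, 0.67, 901.43], [0.0, 0.0, 0.0, 1.0]] [[443.37791142   0.         287.4478467 ]
 [  0.         443.37791142 209.27781917]
 [  0.           0.           1.        ]]
bowl_center 0.87 [190.5 279.9] 353 (np.int64(180), np.int64(201), np.int64(272), np.int64(290))
bowl_center 0.82 [261.2 251.9] 329 (np.int64(251), np.int64(276), np.int64(244), np.int64(262))
bowl_center 0.58 [206.7 265.7] 376 (np.int64(198), np.int64(220), np.int64(256), np.int64(276))
mount 0.63 [218.  266.7] 213 (np.int64(210), np.int64(227), np.int64(254), np.int64(279))
beaker 0.86 [154.4 257.2] 1117 (np.int64(133), np.int64(174), np.int64(238), np.int64(270))
ball_center 0.35 [206.9 264.5] 354 (np.int64(198), np.int64(219), np.int64(256), np.int64(276))
wash_bottle 0.78 [314.  248.4] 2121 (np.int64(266), np.int64(352), np.int64(226), np.int64(264))
top [[-0.02, 0.99, -0.12, 399.31], [-1.0, -0.02, 0.01, 44.85], [0.01, 0.12, 0.99, 1264.98], [0.0, 0.0, 0.0, 1.0]] [[393.69200351   0.         275.89202929]
 [  0.         393.69200351 207.58883151
[... 906 characters left out ...]
 'qpos': array([ 1.24859526e+00,  3.52990760e-01,  1.63337898e+00,  1.28217142e-05,
        1.15521654e+00, -2.37996378e-03]), 'qvel': array([ 1.61720285e-04, -1.27721688e-03,  2.43937194e-05, -9.28050612e-04,
        9.64033113e-04,  2.38100897e-04]), 'joint_efforts': array([ 2.51217862e-03, -6.05016303e+01, -3.42396212e+01,  3.74956744e-04,
        1.30799937e-03, -5.06580352e-05]), 'eef_pos': array([196.48534631, 593.32174463, 231.2957533 ]), 'tcp_rot': array([ 3.14158625e+00, -1.17151869e-05,  2.82176637e+00]), 'contact_force': array([ 0.05287535, -0.16079895, -0.09867142]), 'wrist_torque': array([ 0.04017527,  0.03876002, -0.00131221]), 'grasp_force': 0.0, 'opening': 1.0012998866288443}
```

```bash
python3 - <<'E'
from h import *
import cv2
s=cv2.imread('pics/side0.png')[120:360,180:380]; t=cv2.imread('pics/top0.png')[185:285,140:350]
cv2.imwrite('pics/sidec.png',cv2.resize(s,None,fx=2.5,fy=2.5,interpolation=3))
cv2.imwrite('pics/topc.png',cv2.resize(t,None,fx=3.8,fy=3.8,interpolation=3))
print(at_z('top',223.6,280.6,105),at_z('side',206.7,265.7,105))
E
```

```text
[495.40250886  14.59936694 105.        ] [496.8970746    9.86540688 105.        ]
```

View pics/sidec.png

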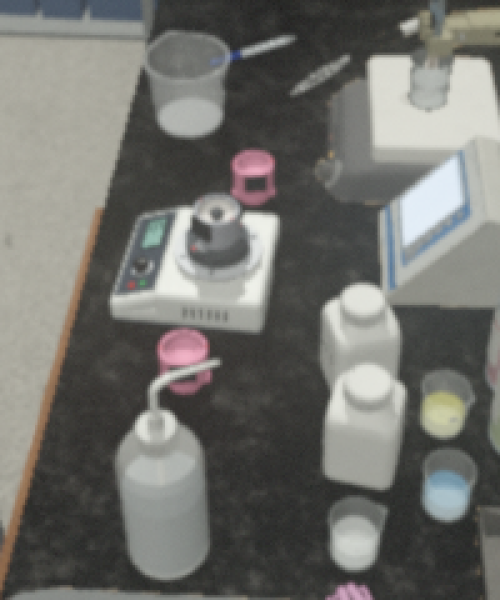

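View pics/topc.png

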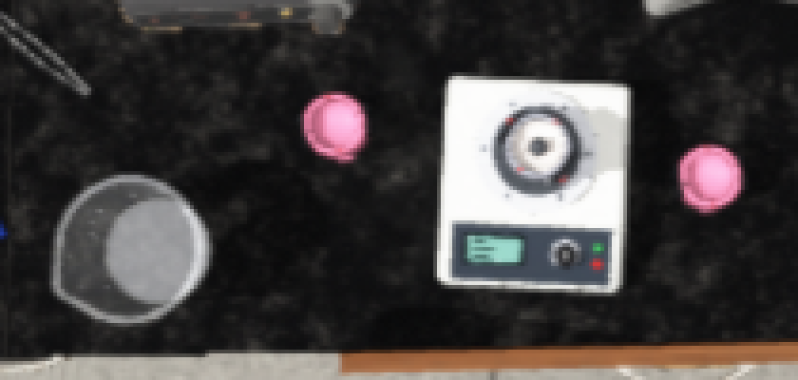

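View pics/top0.png

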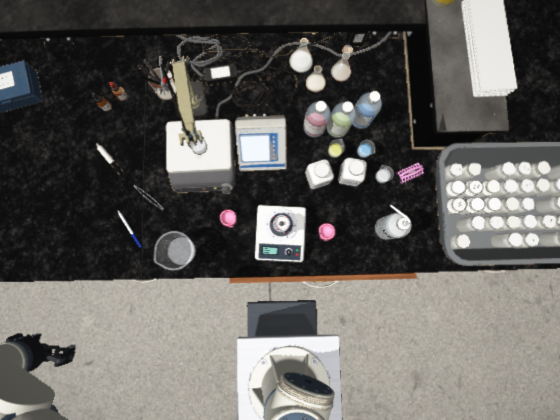

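The top view shows three bowl-shaped things: the grey bowl in the mill's mount (row 223, col 281), and pink look-alikes at (218, 228) and (232, 327). The grey one is meant, because it sits in the mount and carries the ball. I'll confirm it in an enlarged crop while measuring the red dots.

```bash
python3 - <<'E'
from h import *
ims={c:np.mean([snap(c).astype(float) for _ in range(4)],0) for c in('top','side')}
out=[]
for c,(y0,x0) in {'top':(203,258),'side':(190,246)}.items():
    im=ims[c][y0:y0+44,x0:x0+44].astype(np.uint8)
    out.append(cv2.resize(im,(390,390),interpolation=cv2.INTER_CUBIC))
    R=ims[c]; red=np.clip(R[...,0]-np.maximum(R[...,1],R[...,2])-18,0,None)
    m=np.zeros(red.shape,bool); m[y0:y0+44,x0:x0+44]=1; red=red*m
    n,l=cv2.connectedComponents((red>0).astype(np.uint8))
    for i in range(1,n):
        w=red*(l==i); ys,xs=np.where(l==i); rr=(w.sum(1)@np.arange(420))/w.sum(); cc=(w.sum(0)@np.arange(560))/w.sum()
        print(c,'red',round(rr,1),round(cc,1),int(w.sum()),np.round(at_z(c,rr,cc,117)[:2],1),np.round(at_z(c,rr,cc,76.5)[:2],1))
save(np.hstack(out),'bowl.png')
# mill yaw (white top z=52)
top=ims['top'].astype(np.uint8)
s=r.silhouettes('top','mill')[0]['region']
cnt=max(cv2.findContours(s.astype(np.uint8),cv2.RETR_EXTERNAL,cv2.CHAIN_APPROX_NONE)[0],key=cv2.contourArea)[:,0]
P=np.array([at_z('top',y,x,45)[:2] for x,y in cnt]); print('mill',cv2.minAreaRect(P.astype(np.float32)))
b=r.silhouettes('top','beaker')[0]['region']
ys,xs=np.where(b); print('beaker cols rows',xs.min(),xs.max(),ys.min(),ys.max())
cnt=max(cv2.findContours(b.astype(np.uint8),cv2.RETR_EXTERNAL,cv2.CHAIN_APPROX_NONE)[0],key=cv2.contourArea)[:,0]
P=np.array([at_z('top',y,x,101)[:2] for x,y in cnt]); print('beaker rim',cv2.minEnclosingCircle(P.astype(np.float32)),cv2.fitEllipse(P.astype(np.float32)))
print(r.pinch_z)
E
```

```text
top red 216.2 273.6 113 [516.5  34.8] [520.6  34.4]
top red 216.9 285.8 23 [513.8  -0.9] [517.9  -2.5]
top red 229.0 276.4 82 [478.9  27.6] [481.7  27. ]
top red 231.9 287.5 75 [469.7  -4.7] [472.1  -6.4]
side red 195.7 279.9 1843 [533.1  43.9] [528.9  91.7]
side red 218.9 257.0 62 [480.8 -52.2] [474.   -9.4]
mill ((472.49359130859375, 18.297340393066406), (153.5242462158203, 170.00186157226562), 85.2608871459961)
beaker cols rows 255 304 204 261
beaker rim ((469.43963623046875, 17.33416748046875), 102.77386474609375) ((469.2814636230469, 18.248933792114258), (161.53036499023438, 189.64434814453125), 86.03018188476562)
18.700000000000003
```

View pics/bowl.png

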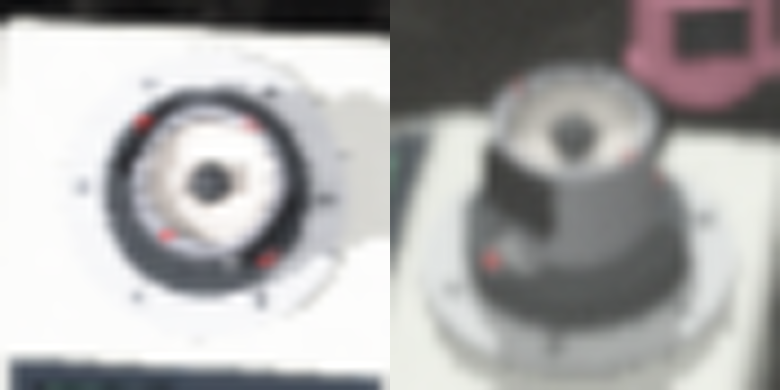

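The enlarged crop confirms it: the grey bowl is in the dark socket with the ball in the middle. In the top view the bowl's dots are at (216.9, 285.8) and (229, 276.4), and the mount's are at (216.2, 273.6) and (231.9, 287.5). The bowl's x is about -39° and the mount's x about 40°.

```bash
cat >> h.py <<'E'
from scipy.spatial.transform import Rotation as Ro
def rel(target,yaw):
    s=r.sense(); R=Ro.from_euler('xyz',s['tcp_rot']); T=Ro.from_euler('xyz',[np.pi,0,yaw])
    print('shift',np.round(R.inv().apply(np.array(target)-s['eef_pos'])/250,4),'turn',np.round((R.inv()*T).as_rotvec()/np.pi,4),'t',s['clock'])
E
python3 - <<'E'
from h import *
print('ball',at_z('top',223.5,281.8,110),at_z('side',205.2,266.9,110))
snap('top'); 
for s in r.silhouettes('top','beaker')[:3]:
    ys,xs=np.where(s['region']); print(s['score'],s['position'])
    if xs.mean()>220: continue
    for k in ('t',):
        cnt=max(cv2.findContours(s['region'].astype(np.uint8),cv2.RETR_EXTERNAL,cv2.CHAIN_APPROX_NONE)[0],key=cv2.contourArea)[:,0]
        P=np.array([at_z('top',y,x,101)[:2] for x,y in cnt]); print('rim',cv2.minEnclosingCircle(P.astype(np.float32)),cv2.fitEllipse(P.astype(np.float32)))
# bottom disk and rim from the enlarged crop
print('bottom',at_z('top',185+252/3.8,140+157/3.8,2)); print('rim',at_z('top',185+249/3.8,140+133/3.8,101))
print('side rim', at_z('side',120+53/2.5,180+187/2.5,101),'side bottom',at_z('side',120+118/2.5,180+190/2.5,2))
rel([496.5,13.5,190],2.457)
E
```

```text
ball [495.20074851  11.19131961 110.        ] [500.25373998  10.54002966 110.        ]
0.71 [251.9, 174.0]
rim ((419.0688781738281, 329.8220520019531), 60.524654388427734) ((423.2353210449219, 329.3219299316406), (108.01864624023438, 116.81037902832031), 5.7037034034729)
bottom [422.71540774 330.46942038   2.        ]
rim [423.60844275 326.64309829 101.        ]
side rim [428.86472823 332.30342225 101.        ] side bottom [428.87103242 324.30392418   2.        ]
shift [-1.8684 -1.8245  0.1651] turn [ 0.     -0.      0.1161] t 1.3
```

Call:
carry_out:
  series:
    - [0,0,0.116,-0.95,-0.93,0,-1]
    - [0,0,0.116,-0.95,-0.93,0,-1]
    - [0,0,0.116,-0.95,-0.93,0,-1]
    - [0,0,0.116,-0.95,-0.93,0,-1]
    - [0,0,0.116,-0.95,-0.93,0,-1]
    - [0,0,0.116,-0.95,-0.93,0,-1]
    - [0,0,0.116,-0.95,-0.93,0,-1]
    - [0,0,0.116,-0.95,-0.93,0,-1]
  force: 30

```text
clock: 2.3
eef_pos: [348.7, 298.6, 231.4]
tcp_rot: [3.141, -0.0, 2.457]
contact_force: [-0.8, -0.2, 0.6]
opening: 0.997
grasp_force: 0.0
```

```bash
python3 - <<'E'
from h import *
rel([497.5,12.5,190],2.457);print(r.sense()['eef_pos'],r.sense()['qpos'])
E
```

```text
shift [-1.1846 -0.5109  0.1651] turn [ 0.0002 -0.0001  0.0001] t 2.3
[348.74836552 298.63985258 231.41832677] [ 7.04637551e-01  9.05245503e-02  1.97372367e+00  3.75279552e-04
  1.07687678e+00 -1.82085725e-01]
```

Call:
carry_out:
  series:
    - [0,0,0,-1,-0.431,0,-1]
    - [0,0,0,-1,-0.431,0,-1]
    - [0,0,0,-1,-0.431,0,-1]
    - [0,0,0,-1,-0.431,0,-1]
    - [0,0,0,-1,-0.431,0,-1]
    - [0,0,0,-1,-0.431,0,-1]

```text
clock: 3.05
eef_pos: [475.2, 56.4, 231.1]
tcp_rot: [3.142, -0.0, 2.456]
contact_force: [0.3, -0.1, 0.4]
opening: 0.997
grasp_force: 0.0
```

Call:
carry_out:
  series:
    - [0,0,0,-0.185,-0.08,0.08,-1]
    - [0,0,0,-0.185,-0.08,0.165,-1]
    - [0,0,0,-0.185,-0.08,0.165,-1]
    - [0,0,0,-0.185,-0.08,0.165,-1]

```text
clock: 3.55
eef_pos: [497.7, 13.1, 190.6]
tcp_rot: [3.141, 0.0, 2.459]
contact_force: [-0.6, -0.2, 0.0]
opening: 1.008
grasp_force: 0.0
```

```bash
python3 - <<'E'
from h import *
rel([497.5,12.5,86],2.457);print(r.sense()['eef_pos'],r.sense()['qpos'])
out=[]
for c,(y0,x0) in {'top':(193,248),'side':(150,216)}.items():
    im=snap(c); out.append(cv2.resize(im[y0:y0+78,x0:x0+78],(390,390),interpolation=cv2.INTER_CUBIC))
    print(proj(c,r.sense()['eef_pos']))
save(np.hstack(out),'pre.png')
E
```

```text
shift [-0.0008 -0.0023  0.4184] turn [0.0001 0.     0.0007] t 3.55
[497.68643209  13.05804918 190.59738936] [ 2.30598028e-02  2.02398213e-01  1.94156110e+00  2.74559246e-04
  9.97416149e-01 -8.65383069e-01]
[[281.94899378 220.05857258]]
[[265.11017558 181.07948956]]
```

View pics/pre.png

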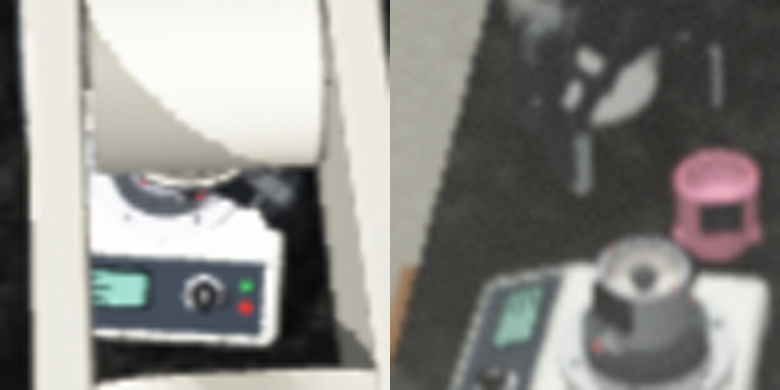

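The side view shows the fingertips at about (188, 254) and (171, 281), straddling the bowl. I'll measure their offset against the tool pose to check the side camera's bias.

```bash
python3 - <<'E'
from h import *
e=r.sense()['eef_pos']
for z in(190.6,203):
    a=at_z('side',188,254.4,z);b=at_z('side',171,281,z);print(z,a[:2],b[:2],(a+b)[:2]/2-e[:2],np.linalg.norm(a-b),np.degrees(np.arctan2(*(b-a)[1::-1])))
E
```

```text
190.6 [473.70591136 -16.64399752] [535.73736655  58.66825084] [6.69683701 8.30320478] 97.56964787465513 50.523186841328496
203 [476.140895   -31.73819337] [537.090242    42.26026991] [ 8.59076656 -7.44788362] 95.86759341481273 50.523186841328574
```

Call:
carry_out:
  series:
    - [0,0,0,-0.001,-0.002,0.1,-1]
    - [0,0,0,-0.001,-0.002,0.2,-1]
    - [0,0,0,-0.001,-0.002,0.28,-1]
    - [0,0,0,-0.001,-0.002,0.33,-1]
    - [0,0,0,-0.001,-0.002,0.37,-1]
    - [0,0,0,-0.001,-0.002,0.4,-1]
    - [0,0,0,-0.001,-0.002,0.418,-1]
    - [0,0,0,-0.001,-0.002,0.418,-1]

```text
clock: 4.65
eef_pos: [497.5, 11.1, 85.5]
tcp_rot: [-3.141, -0.0, 2.457]
contact_force: [0.2, -0.3, 0.6]
opening: 1.002
grasp_force: 0.0
```

Call:
carry_out:
  series:
    - [0,0,0,0,0,0,-0.6]
    - [0,0,0,0,0,0,-0.45]
    - [0,0,0,0,0,0,-0.38]
    - [0,0,0,0,0,0,-0.34]
    - [0,0,0,0,0,0,-0.31]
    - [0,0,0,0,0,0,-0.28]
  force: 20

```text
clock: 5.4
eef_pos: [499.0, 11.8, 86.4]
tcp_rot: [3.139, 0.002, 2.457]
contact_force: [2.7, 5.0, 4.6]
opening: 0.652
grasp_force: 22.3
```

```bash
python3 - <<'E'
from h import *
s=r.sense();print(s['eef_pos'],s['contact_force'],s['wrist_torque'],s['opening'],s['grasp_force'])
E
```

```text
[499.0020844   11.79438013  86.3540377 ] [2.69005007 5.02132409 4.57206047] [ 0.93432803 -0.35660737 -0.00262829] 0.6517054581200616 22.301282286643982
```

Call:
carry_out:
  series:
    - [0,0,0,0,0.002,0,-0.1]
    - [0,0,0,0,0.004,0,0]
    - [0,0,0,0,0.004,0,0.2]
    - [0,0,0,0,0.004,0,0.2]
  force: 45

```text
clock: 5.9
eef_pos: [499.1, 11.9, 86.4]
tcp_rot: [3.141, 0.001, 2.457]
contact_force: [-0.1, 0.3, 8.7]
opening: 0.645
grasp_force: 48.9
```

```bash
cat >> h.py <<'E'
def st():
    s=r.sense();print({k:np.round(s[k],3).tolist() for k in('clock','eef_pos','tcp_rot','contact_force','wrist_torque','opening','grasp_force')})
E
python3 -c "
from h import *
st()"
```

```text
{'clock': 5.9, 'eef_pos': [499.065, 11.899, 86.444], 'tcp_rot': [3.141, 0.001, 2.457], 'contact_force': [-0.116, 0.309, 8.743], 'wrist_torque': [0.077, 0.114, -0.038], 'opening': 0.645, 'grasp_force': 48.888}
```

Call:
carry_out:
  series:
    - [0,0,-0.005,0,0,0,0.2]
    - [0,0,-0.015,0,0,0,0.2]
    - [0,0,-0.03,0,0,0,0.2]
    - [0,0,-0.045,0,0,0,0.2]
    - [0,0,-0.06,0,0,0,0.2]
    - [0,0,-0.075,0,0,0,0.2]
    - [0,0,-0.085,0,0,0,0.2]
    - [0,0,-0.09,0,0,0,0.2]

```text
clock: 6.9
eef_pos: [499.4, 12.0, 86.5]
tcp_rot: [3.141, 0.002, 2.741]
contact_force: [0.2, 1.3, 7.1]
opening: 0.65
grasp_force: 49.0
```

```bash
python3 -c "
from h import *
st()"
```

```text
{'clock': 6.9, 'eef_pos': [499.376, 11.973, 86.489], 'tcp_rot': [3.141, 0.002, 2.741], 'contact_force': [0.234, 1.252, 7.055], 'wrist_torque': [0.128, -0.081, -0.062], 'opening': 0.65, 'grasp_force': 48.972}
```

Call:
carry_out:
  series:
    - [0,0,-0.01,0,0,0,0.2]
    - [0,0,-0.035,0,0,0,0.2]
    - [0,0,-0.065,0,0,0,0.2]
    - [0,0,-0.1,0,0,0,0.2]
    - [0,0,-0.135,0,0,0,0.2]
    - [0,0,-0.165,0,0,0,0.2]
    - [0,0,-0.19,0,0,0,0.2]
    - [0,0,-0.2,0,0,0,0.2]

```text
clock: 7.9
eef_pos: [499.7, 13.7, 86.5]
tcp_rot: [3.139, 0.004, -2.915]
contact_force: [2.9, 14.1, 5.6]
opening: 0.648
grasp_force: 48.7
```

Call:
carry_out:
  series:
    - [0,0,-0.01,0,0,0,0.2]
    - [0,0,-0.025,0,0,0,0.2]
    - [0,0,-0.04,0,0,0,0.2]
    - [0,0,-0.055,0,0,0,0.2]
    - [0,0,-0.07,0,0,0,0.2]
    - [0,0,-0.082,0,0,0,0.2]
    - [0,0,-0.09,0,0,0,0.2]
    - [0,0,-0.095,0,0,0,0.2]

```text
clock: 8.9
eef_pos: [499.4, 14.6, 86.5]
tcp_rot: [3.139, 0.004, -2.618]
contact_force: [1.4, 18.5, 8.1]
opening: 0.644
grasp_force: 48.9
```

```bash
python3 - <<'E'
from h import *
st()
y0,x0=176,240
im=snap('side');save(cv2.resize(im[y0:y0+55,x0:x0+55],(550,550),interpolation=cv2.INTER_CUBIC),'turn.png')
E
```

```text
{'clock': 8.9, 'eef_pos': [499.397, 14.587, 86.487], 'tcp_rot': [3.139, 0.004, -2.618], 'contact_force': [1.417, 18.493, 8.051], 'wrist_torque': [3.575, -0.039, -0.402], 'opening': 0.644, 'grasp_force': 48.859}
```

View pics/turn.png

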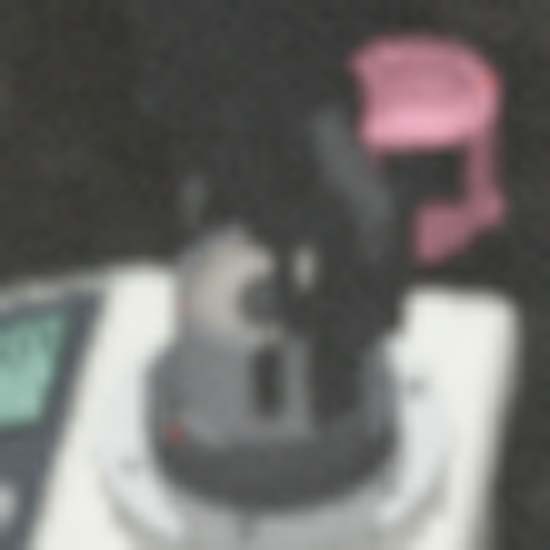

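The side view shows the bowl still seated with the ball in the middle of the dish, and the bowl's dot close to the mount's front dot. I'll relieve the sideways load first, then turn the last few degrees slowly.

Call:
carry_out:
  series:
    - [0,0,0,-0.0015,0.0025,0,0.2]
    - [0,0,0,-0.003,0.005,0,0.2]
    - [0,0,0,-0.0045,0.0075,0,0.2]
    - [0,0,0,-0.0045,0.0075,0,0.2]

```text
clock: 9.45
eef_pos: [499.5, 14.9, 86.4]
tcp_rot: [-3.141, 0.003, -2.617]
contact_force: [1.5, 6.7, 6.7]
opening: 0.65
grasp_force: 48.7
```

Call:
carry_out:
  series:
    - [0,0,-0.005,0,0,0,0.2]
    - [0,0,-0.012,0,0,0,0.2]
    - [0,0,-0.02,0,0,0,0.2]
    - [0,0,-0.026,0,0,0,0.2]
    - [0,0,-0.03,0,0,0,0.2]
    - [0,0,-0.03,0,0,0,0.2]

```text
clock: 10.2
eef_pos: [499.6, 15.2, 86.6]
tcp_rot: [-3.141, 0.003, -2.523]
contact_force: [0.4, 9.2, 7.8]
opening: 0.646
grasp_force: 48.9
```

```bash
python3 -c "
from h import *
st()"
```

```text
{'clock': 10.2, 'eef_pos': [499.636, 15.239, 86.612], 'tcp_rot': [-3.141, 0.003, -2.523], 'contact_force': [0.425, 9.22, 7.8], 'wrist_torque': [1.565, -0.155, -0.156], 'opening': 0.646, 'grasp_force': 48.93}
```

Call:
carry_out:
  series:
    - [0,0,-0.003,-0.0014,0.002,0,0.2]
    - [0,0,-0.006,-0.0028,0.004,0,0.2]
    - [0,0,-0.01,-0.0028,0.004,0,0.2]
    - [0,0,-0.015,-0.0028,0.004,0,0.2]
    - [0,0,-0.018,-0.0028,0.004,0,0.2]
    - [0,0,-0.018,-0.0028,0.004,0,0.2]

```text
clock: 10.95
eef_pos: [499.6, 15.8, 86.6]
tcp_rot: [-3.141, 0.003, -2.466]
contact_force: [1.3, 3.6, 9.2]
opening: 0.645
grasp_force: 48.9
```

```bash
python3 -c "
from h import *
st()"
```

```text
{'clock': 10.95, 'eef_pos': [499.567, 15.825, 86.575], 'tcp_rot': [-3.141, 0.003, -2.466], 'contact_force': [1.267, 3.553, 9.244], 'wrist_torque': [0.774, -0.115, -0.079], 'opening': 0.645, 'grasp_force': 48.941}
```

Call:
carry_out:
  series:
    - [0,0,-0.003,0,0,0,0.2]
    - [0,0,-0.006,0,0,0,0.2]
    - [0,0,-0.01,0,0,0,0.2]
    - [0,0,-0.014,0,0,0,0.2]
    - [0,0,-0.014,0,0,0,0.2]

```text
clock: 11.58
eef_pos: [499.5, 16.0, 86.6]
tcp_rot: [-3.141, 0.003, -2.422]
contact_force: [0.4, 5.3, 8.2]
opening: 0.648
grasp_force: 49.0
```

```bash
python3 -c "
from h import *
st()"
```

```text
{'clock': 11.575, 'eef_pos': [499.512, 16.003, 86.575], 'tcp_rot': [-3.141, 0.003, -2.422], 'contact_force': [0.447, 5.334, 8.219], 'wrist_torque': [0.979, -0.055, -0.137], 'opening': 0.648, 'grasp_force': 48.988}
```

Call:
carry_out:
  series:
    - [0,0,-0.003,0,0,0,0.2]
    - [0,0,-0.006,0,0,0,0.2]
    - [0,0,-0.009,0,0,0,0.2]
    - [0,0,-0.012,0,0,0,0.2]
    - [0,0,-0.012,0,0,0,0.2]

```text
clock: 12.2
eef_pos: [498.8, 16.5, 86.5]
tcp_rot: [3.141, 0.002, -2.385]
contact_force: [-1.4, 8.6, 11.5]
opening: 0.65
grasp_force: 49.3
```

```bash
python3 -c "
from h import *
st()"
```

```text
{'clock': 12.2, 'eef_pos': [498.805, 16.47, 86.505], 'tcp_rot': [3.141, 0.002, -2.385], 'contact_force': [-1.358, 8.595, 11.48], 'wrist_torque': [1.502, 0.301, -0.315], 'opening': 0.65, 'grasp_force': 49.307}
```

Call:
carry_out:
  series:
    - [0,0,-0.003,0,0,0,0.2]
    - [0,0,-0.006,0,0,0,0.2]
    - [0,0,-0.008,0,0,0,0.2]
    - [0,0,-0.008,0,0,0,0.2]

```text
clock: 12.7
eef_pos: [498.7, 16.7, 86.5]
tcp_rot: [3.14, 0.002, -2.362]
contact_force: [-2.3, 9.6, 12.6]
opening: 0.651
grasp_force: 49.4
```

```bash
python3 -c "
from h import *
st()"
```

```text
{'clock': 12.7, 'eef_pos': [498.662, 16.659, 86.531], 'tcp_rot': [3.14, 0.002, -2.362], 'contact_force': [-2.342, 9.591, 12.627], 'wrist_torque': [1.689, 0.475, -1.026], 'opening': 0.651, 'grasp_force': 49.448}
```

The torque jumped to -1.0 N m at about 0.07 rad past the mount's x, so that's the release stop. I'll ease off it, relieve the side load and lift a little.

Call:
carry_out:
  series:
    - [0,0,0.002,-0.001,0.001,0,0.2]
    - [0,0,0.004,-0.002,0.002,0,0.2]
    - [0,0,0.004,-0.003,0.003,0,0.2]
    - [0,0,0.004,-0.0035,0.0035,0,0.2]
    - [0,0,0.004,-0.0035,0.0035,0,0.2]

```text
clock: 13.32
eef_pos: [498.7, 16.8, 86.5]
tcp_rot: [-3.141, 0.001, -2.372]
contact_force: [-2.0, 1.7, 11.5]
opening: 0.65
grasp_force: 49.3
```

```bash
python3 -c "
from h import *
st()"
```

```text
{'clock': 13.325, 'eef_pos': [498.698, 16.761, 86.481], 'tcp_rot': [-3.141, 0.001, -2.372], 'contact_force': [-1.963, 1.675, 11.453], 'wrist_torque': [0.36, 0.331, -0.332], 'opening': 0.65, 'grasp_force': 49.289}
```

Now lift 6 mm gently and check that it runs free.

Call:
carry_out:
  series:
    - [0,0,0,0,0,-0.002,0.2]
    - [0,0,0,0,0,-0.006,0.2]
    - [0,0,0,0,0,-0.011,0.2]
    - [0,0,0,0,0,-0.017,0.2]
    - [0,0,0,0,0,-0.022,0.2]
    - [0,0,0,0,0,-0.025,0.2]
    - [0,0,0,0,0,-0.026,0.2]

```text
clock: 14.2
eef_pos: [498.4, 16.7, 91.9]
tcp_rot: [-3.141, 0.0, -2.371]
contact_force: [4.1, 3.9, -5.8]
opening: 0.648
grasp_force: 49.0
```

```bash
python3 -c "
from h import *
st()"
```

```text
{'clock': 14.2, 'eef_pos': [498.42, 16.734, 91.888], 'tcp_rot': [-3.141, 0.0, -2.371], 'contact_force': [4.132, 3.899, -5.754], 'wrist_torque': [0.812, -0.872, 0.027], 'opening': 0.648, 'grasp_force': 48.959}
```

Call:
carry_out:
  series:
    - [0,0,0,0,0,-0.003,0.2]
    - [0,0,0,0,0,-0.009,0.2]
    - [0,0,0,0,0,-0.016,0.2]
    - [0,0,0,0,0,-0.024,0.2]
    - [0,0,0,0,0,-0.032,0.2]
    - [0,0,0,0,0,-0.037,0.2]
    - [0,0,0,0,0,-0.04,0.2]

```text
clock: 15.08
eef_pos: [498.0, 16.5, 102.1]
tcp_rot: [3.141, -0.0, -2.371]
contact_force: [0.7, -0.7, -2.4]
opening: 0.647
grasp_force: 49.3
```

```bash
python3 -c "
from h import *
st()"
```

```text
{'clock': 15.075, 'eef_pos': [498.044, 16.497, 102.093], 'tcp_rot': [3.141, -0.0, -2.371], 'contact_force': [0.655, -0.743, -2.378], 'wrist_torque': [0.029, -0.001, -0.042], 'opening': 0.647, 'grasp_force': 49.285}
```

Call:
carry_out:
  series:
    - [0,0,0,0,0,-0.01,0.2]
    - [0,0,0,0,0,-0.035,0.2]
    - [0,0,0,0,0,-0.075,0.2]
    - [0,0,0,0,0,-0.12,0.2]
    - [0,0,0,0,0,-0.165,0.2]
    - [0,0,0,0,0,-0.205,0.2]
    - [0,0,0,0,0,-0.23,0.2]
    - [0,0,0,0,0,-0.24,0.2]

```text
clock: 16.08
eef_pos: [498.3, 16.6, 162.5]
tcp_rot: [-3.141, 0.0, -2.371]
contact_force: [0.0, -0.1, -3.3]
opening: 0.651
grasp_force: 49.3
```

```bash
python3 - <<'E'
from h import *
st()
rel([425,329,166],r.sense()['tcp_rot'][2])
y0,x0=150,230
im=snap('side');save(cv2.resize(im[y0:y0+80,x0:x0+80],(480,480),interpolation=cv2.INTER_CUBIC),'lift.png')
E
```

```text
{'clock': 16.075, 'eef_pos': [498.344, 16.569, 162.466], 'tcp_rot': [-3.141, 0.0, -2.371], 'contact_force': [0.045, -0.089, -3.258], 'wrist_torque': [0.038, 0.021, -0.045], 'opening': 0.651, 'grasp_force': 49.321}
shift [-0.6597  1.1012 -0.0142] turn [-0.0001  0.0001 -0.    ] t 16.075
```

View pics/lift.png

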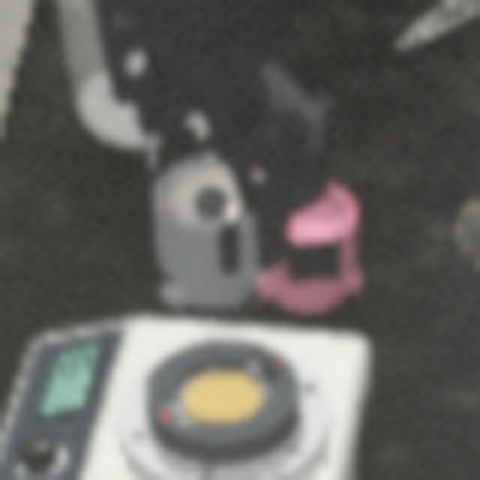

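The side view shows the bowl clear of the mount and level, with the ball in the middle at crop (210, 200). Now a smooth carry to the beaker.

Call:
carry_out:
  series:
    - [0,0,0,-0.0033,0.0055,0,0.2]
    - [0,0,0,-0.0106,0.0176,-0.001,0.2]
    - [0,0,0,-0.0224,0.0374,-0.002,0.2]
    - [0,0,0,-0.0383,0.0638,-0.003,0.2]
    - [0,0,0,-0.0581,0.0968,-0.004,0.2]
    - [0,0,0,-0.0805,0.1342,-0.005,0.2]
    - [0,0,0,-0.1056,0.176,-0.006,0.2]
    - [0,0,0,-0.132,0.22,-0.007,0.2]

```text
clock: 17.12
eef_pos: [483.4, 79.9, 163.8]
tcp_rot: [3.142, 0.0, -2.371]
contact_force: [0.2, 0.2, -3.2]
opening: 0.651
grasp_force: 49.3
```

Call:
carry_out:
  series:
    - [0,0,0,-0.0264,0.044,-0.001,0.2]
    - [0,0,0,-0.0528,0.088,-0.002,0.2]
    - [0,0,0,-0.0792,0.132,-0.003,0.2]
    - [0,0,0,-0.1056,0.176,-0.004,0.2]
    - [0,0,0,-0.132,0.22,-0.005,0.2]
    - [0,0,0,-0.1584,0.264,-0.007,0.2]
    - [0,0,0,-0.1848,0.308,-0.009,0.2]
    - [0,0,0,-0.2112,0.352,-0.011,0.2]

```text
clock: 18.12
eef_pos: [460.0, 179.8, 166.6]
tcp_rot: [-3.142, 0.0, -2.371]
contact_force: [-0.3, -0.4, -4.0]
opening: 0.644
grasp_force: 49.3
```

Call:
carry_out:
  series:
    - [0,0,0,-0.0264,0.044,-0.001,0.2]
    - [0,0,0,-0.0528,0.088,-0.002,0.2]
    - [0,0,0,-0.0792,0.132,-0.003,0.2]
    - [0,0,0,-0.1056,0.176,-0.004,0.2]
    - [0,0,0,-0.132,0.22,-0.005,0.2]
    - [0,0,0,-0.1584,0.264,-0.007,0.2]
    - [0,0,0,-0.1848,0.308,-0.009,0.2]

```text
clock: 19.0
eef_pos: [439.5, 267.2, 168.8]
tcp_rot: [-3.142, -0.0, -2.371]
contact_force: [-0.2, 0.8, -3.5]
opening: 0.646
grasp_force: 49.3
```

Call:
carry_out:
  series:
    - [0,0,0,-0.0264,0.044,-0.001,0.2]
    - [0,0,0,-0.0515,0.0858,-0.002,0.2]
    - [0,0,0,-0.0739,0.1232,-0.003,0.2]
    - [0,0,0,-0.0937,0.1562,-0.004,0.2]
    - [0,0,0,-0.1096,0.1826,-0.005,0.2]
    - [0,0,0,-0.1214,0.2024,-0.006,0.2]
    - [0,0,0,-0.1287,0.2145,-0.007,0.2]
    - [0,0,0,-0.132,0.22,-0.007,0.2]

```text
clock: 20.0
eef_pos: [425.1, 328.9, 170.5]
tcp_rot: [-3.142, -0.0, -2.371]
contact_force: [0.9, 0.1, -3.0]
opening: 0.645
grasp_force: 49.3
```

Call:
carry_out:
  series:
    - [0,0,0,0,0,0,0.2]
    - [0,0,0,0,0,0,0.2]
    - [0,0,0,0,0,0,0.2]
    - [0,0,0,0,0,0,0.2]
    - [0,0,0,0,0,0,0.2]
    - [0,0,0,0,0,0,0.2]
    - [0,0,0,0,0,0,0.2]
    - [0,0,0,0,0,0,0.2]

```text
clock: 21.0
eef_pos: [425.1, 328.8, 170.5]
tcp_rot: [-3.142, -0.0, -2.371]
contact_force: [0.4, 0.9, -3.1]
opening: 0.651
grasp_force: 49.3
```

```bash
python3 - <<'E'
from h import *
st()
out=[]
for c,(y0,x0) in {'top':(205,130),'side':(100,210)}.items():
    im=snap(c); out.append(cv2.resize(im[y0:y0+90,x0:x0+90],(400,400),interpolation=cv2.INTER_CUBIC))
save(np.hstack(out),'end.png')
E
```

```text
{'clock': 21.0, 'eef_pos': [425.128, 328.845, 170.52], 'tcp_rot': [-3.142, -0.0, -2.371], 'contact_force': [0.446, 0.861, -3.077], 'wrist_torque': [0.027, 0.002, -0.008], 'opening': 0.651, 'grasp_force': 49.32}
```

View pics/end.png

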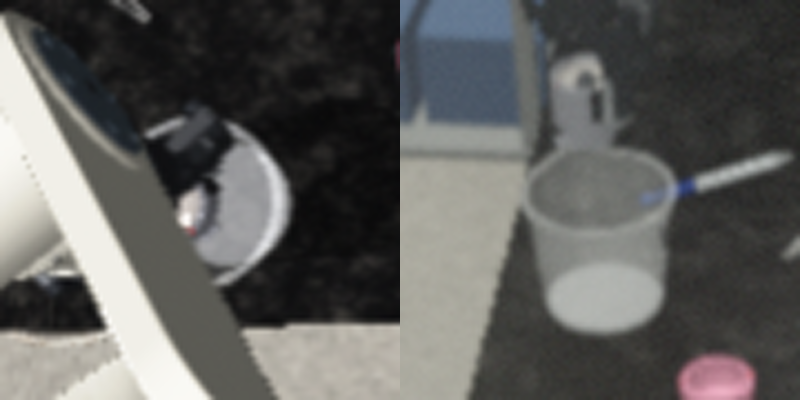

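The end view shows the bowl over the beaker, upright, with the ball in the dish at side crop (585, 78). I'll do one numeric check of the offset within the same camera.

```bash
python3 - <<'E'
from h import *
f=.225
print(at_z('side',100+78*f,210+184*f,194.5), at_z('side',100+192*f,210+200*f,101), at_z('side',100+298*f,210+205*f,2))
E
```

```text
[424.32602857 321.36650472 194.5       ] [430.88717373 320.71649326 101.        ] [429.19612791 325.17800204   2.        ]
```

```bash
python3 -c "
from h import *
print(r.sign_off())"
```

```text
the job is handed in; nothing more can be done
None
```

I turned the bowl to its release stop, lifted it out level, and handed the job in with the arm still holding it over the beaker; no verdict came back. By my measurements the bowl is within about 7 mm of the beaker's centre, its underside about 5 cm above the rim, with the ball in the middle of the dish.

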